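# Unclamp the whetstone and push it out to dry

### The arm

A 7-joint arm with a two-finger parallel gripper is mounted at the origin on a cart in front of the work surface, level with it; the furniture and walls round the work are solid. World frame = base frame: x ahead of the robot, y to its left, z up, the work surface at z = 0. Lengths are in m, angles in rad, forces in N, time in s.
With the tool pointing down it reaches from about 0.35 to 0.9 m from the base axis. Payload 8.1 kg.
Tool frame: the origin (TCP) lies midway between the tips of the shut fingers; the grasp point (between the pads) lies arm.grasp_offset behind it (arm.grasp_offset is the distance from the TCP to the grasp point, in m); z points along the fingers, y is the line along which they close (so a half turn about z gives the same grasp; the last joint's range is limited). The gripper opens to 92 mm and grips with 3 to 60 N. Pads are 19 mm wide; open, the fingers measure 130 mm over their backs; the gripper's body (75 mm by 190 mm) begins 47 mm behind the grasp point.
Start: joints at [1.222, 0.434, 0.025, 1.573, -0.012, 1.134, -0.075], TCP at [0.152, -0.606, 0.196] pointing down, gripper open.
Joint ranges: [-2.62, 2.62], [-0.44, 2.09], [-1.27, 1.32], [0.08, 2.57], [-1.32, 4.46], [0.12, 2], [-2.74, 2.74]. Speed limits (rad/s): [2.22, 2.22, 3.01, 3.01, 3.14, 3.14, 3.14].

### API

Orientations are given as a rotation vector (axis times angle).
In Python, from cell import observe, imaging, arm gives the robot as it stands.
- The arm moves only by the tool apply_moves, never from a script. Its argument "commands" is a list of rows, each a list of 5 numbers: the opening in per cent of the stroke, from 0 (shut) to 100 (fully open), then the shift along the world's x, y, z in units of 0.06 m (1.0 is 0.06 m), then the turn about the world's z in units of 0.5 rad (1.0 is 0.5 rad). A call has 1 to 12 rows; each row shifts and turns the commanded pose from where the row before left it; what a row does not reach is not made up. A row lasts 1/8 s, in which the tool goes at most 62.5 mm and 10.7 degrees, less where a joint would pass 70% of its speed; a pose out of reach is approached as far as the arm can. A call with a number of a shift or a turn outside -1 to 1 is refused whole. A call with a gripper value outside its range is refused whole. The fingers move at their own pace and stop on an object; "newtons" is the grip in N (left out, the last holds). Time passes only in rows, so rows that do not move let the fingers close. It gives the time, the measured TCP pose, the force, the opening and the grip force at its end, in the units of the state.
- observe(): the state, without advancing time (a new reading comes with each control period).
- imaging.get_image(name): name is "scene" or "top" or "wrist"; returns (picture, depth): 384x512x3 uint8, red, green, blue; 384x512 float32, m along the optical axis (not along the pixel's ray), 0 where there is no reading.
- imaging.camera_params(name): a dict with "camera_matrix" (3x3 intrinsics, pixels), "origin" and "rotation" of the camera in the world; the wrist camera has in their place "tool_from_camera" (4x4, takes a point from camera to tool coordinates, whose origin is the TCP and whose axes are the flange's). Camera axes: x right, y up, looking along -z (the intrinsics and any distortion apply to the point x, -y, -z); pixel columns grow to the right and rows downward; lengths in m; the calibration is good to about 2 mm. A picture is of the moment at which its call begins: read the wrist's pose just before it. camera_params takes no time and is no camera call.
- arm.sign_off(): hands the job in; it is judged then, once.
The state is a dict: "clock": time; "joints": joint angles; "dq": joint speeds; "joint_efforts": joint torques, N m; "position": TCP position; "ee_rot": TCP orientation; "force": force on the tool from outside, world axes, zero at the start; "ft_torque": the same for the moment, N m; "width": opening from 0.0 (shut) to 1.0 (fully open); "gripper_force": force on a finger pad.
Only numpy, scipy, OpenCV 4.12 (cv2) and the standard library are available. Lean on these libraries where they do the work, as an engineer would, in place of code of your own. Each camera call takes 0.05 s, during which the arm holds its last target. There are 200 camera calls.

### The job

The whetstone is screwed fast in the clamp of its sharpening stand. Loosen the knurled black thumbwheel at its right end by two full turns, stroking its rim with a fingertip so that the top rolls away from the robot towards the back of the stand (at three turns the screw would come out of the jaw, so stay well short of that), and only then push the freed stone straight back along the wires, until it lies wholly behind the two jaws on the drying half of the rack. Fingertips only: do not grip or lift the stone, and leave everything else on the table alone.

Things in the scene. Friction and masses are not known exactly. Their poses are not given: they have to be found in the camera images.
- stand: Sharpening stand, fixed to the table: steel drip tray 175 x 300 mm, 16 mm high, with five steel wires running front to back above it, tops at 20 mm. Origin on the table under its middle; x points to its back (away from the robot), y to its left along its length. Front open for pushing; at the back, x = 68 mm, the wires' ends turn up to 36 mm as a stop.
- clamp_mid (a point): Point on the stand at wire height, at stand x = -50, y = 20 mm: middle of the clamp, axes as the stand's. The stone's middle starts here (give or take 4 mm in x). Two dark steel jaws with rubber faces, 42 mm high, reaching 22 mm before and behind this point, hold its short ends: a fixed one at y +90 mm and beyond, a moving one at y -90 mm and beyond.
- rack_mid (a point): Point on the stand at wire height, at stand x = +20, y = 20 mm, 70 mm straight behind the clamp's middle: where the stone's middle lies when it is well out on the drying half, clear of jaws and back stop (within 15 mm in x will do).
- wheel_top (a point): Point on the stand: top of the thumbwheel's rim, 59 mm up, mid-width, at stand x = -50, y = -124 mm; axes as the stand's. Wheel with a ribbed black rubber tyre on a brass hub, 44 mm diameter, 18 mm wide, one red mark across the rim, axis along the stand's y. It turns in place in a yoke whose cheeks are 15 mm lower than the rim's top; only the jaw travels.
- wheel (a joint): Angle of the thumbwheel (rad): 0 at the start (clamped tight), grows by 6.28 a turn as it is loosened, i.e. as the top of the rim moves to the stand's +x (its back). Stays where it is left. Needs about 0.03 N m: a fingertip pressed on the rim with 4 N or more and moved along it carries it by friction, 22 mm of rim per radian. The tyre gives about 1 mm at 15 N.
- jaw (a joint): Opening of the moving jaw (m): 0 when clamped, driven by the screw, 4 mm for each turn of the wheel.
- stone: Whetstone, loose, 60 x 180 x 28 mm (x, y, z), 0.55 to 0.9 kg, cream fine layer on a dark grey coarse layer, lying on the wires with its underside 20 mm and its top 48 mm above the table. Origin at the centre of its underside; x across its width (along the stand's x at the start), y along its length. At the start it is clamped by its short ends.
- chef_knife: Bystander: chef's knife with a black handle, 295 mm long, lying flat at the left.
- ramekin: Bystander: white bowl with dark red powder, 109 mm across, 48 mm high; origin under its centre.
- salt_shaker: Bystander: glass salt shaker, 44 mm across, 90 mm high; origin under its centre.
- squeeze_bottle: Bystander: red sauce bottle, 214 mm high; origin under its centre.
- marker: Bystander: white and blue marker pen, 135 mm long, lying at the right.
- green_lid: Bystander: green plastic lid, 70 mm across, lying flat at the right.
Mind the look-alikes: they are no part of the job. There is more than one size of the stone; the job needs the largest.

How it is judged:
On the way, in this order (a step that is already met when the one before it is completed fails the run):
1. the thumbwheel has been loosened by two turns (at least 1.8) while the stone still lies between the jaws (value of joint wheel above 11.3 rad and x of stone in the frame of stand below -0.035 m), for 0.2 s.
2. the stone has been pushed back, wholly behind the jaws (x of stone in the frame of stand above 0.002 m), for 0.2 s.
At the end, for the whole second after the job is handed in: The wheel stands between 1.8 and 2.75 turns from tight; the stone lies flat and at rest on the wires of the rack, its middle 2 mm or more behind the stand's middle (near side clear of both jaws) and in front of the back stop, square to the stand within 0.15 rad (value of joint wheel between 11.3 and 17.3 rad and x of stone in the frame of stand between 0.002 and 0.042 m and y of stone in the frame of stand between -0.01 and 0.05 m and z of stone in the frame of stand between 0.016 and 0.024 m and angle between the x axis of stone and the x axis of stand, either way round below 0.15 rad and angle between stone's own z axis and vertical below 0.06 rad and linear speed of stone below 0.01 m/s and velocity of joint wheel below 0.1 rad/s); the robot touches nothing.
It fails at once if the stone was forced out of the clamp before it was loosened (shifted more than 12 mm) (distance of stone from where it was at the start of the episode above 0.012 m and value of joint wheel below 11.3 rad).
It fails at once if the wheel was turned nearly three turns: the screw came out of the jaw (value of joint wheel above 18 rad).
It fails at once if the stone was lifted or tipped (z of stone in the frame of stand above 0.03 m or angle between stone's own z axis and vertical above 0.2 rad).
It fails at once if the stone was gripped between the fingers (contact force between each of stone_c0, stone_c2 and the fingers above 1 N).
It fails at once if something else on the table was disturbed (moved more than 25 mm) (distance of any of chef_knife, ramekin, salt_shaker, squeeze_bottle, marker, green_lid from where it was at the start of the episode above 0.025 m).
It also fails if it takes over 72 s, if anything falls off the work surface, if the arm or the gripper's body presses on something with over 40 N, if the wrist force passes 120 N, or if a joint passes its speed limit or range.

## Working session

There is one attempt and no reset: what is moved stays moved. The work goes in short steps, Python scripts to look and compute and a tool call to move; the robot and the scene stay as the last step left them, time stands still between calls to the robot, and variables do not carry over. Pictures are saved under pics/ and viewed, at most 10 in all, crops included, and the job is handed in when it is done.

Besides the shell and the picture viewer there is one more tool, called after "Request:" by a JSON object that holds its "fn" and its "kwargs", one argument or row to a line. apply_moves: Moves the arm, as the interface text tells. Its arguments: {"type":"object","properties":{"commands":{"type":"array"},"newtons":{"type":"number"}},"required":["commands"]}

```bash
mkdir -p pics
cat > h.py <<'E'
import numpy as np, cv2
from cell import observe, imaging, arm
def snap(n):
    im,d=imaging.get_image(n); return im,d,imaging.camera_params(n)
def pts(d,p):
    K=np.array(p["camera_matrix"]);v,u=np.mgrid[:d.shape[0],:d.shape[1]]
    c=np.stack([(u-K[0,2])/K[0,0]*d,-(v-K[1,2])/K[1,1]*d,-d],-1)
    return c@np.array(p["rotation"]).T+np.array(p["origin"])
E
python3 - <<'E'
from h import *
print({k:np.round(v,3) for k,v in observe().items()})
for n in("top","scene"):
    im,d,p=snap(n); np.savez(n,im=im,d=d,P=pts(d,p)); print(n,p)
    cv2.imwrite(f"pics/{n}0.png",cv2.resize(im[...,::-1],(800,600)))
E
```

```text
{'clock': np.float64(0.0), 'joints': array([ 1.222,  0.435,  0.025,  1.574, -0.012,  1.134, -0.075]), 'dq': array([ 0.   , -0.   ,  0.001,  0.   ,  0.001,  0.   , -0.   ]), 'joint_efforts': array([ 0.0000e+00, -6.6786e+01,  9.8500e-01, -3.1446e+01, -6.1000e-02,
        4.3000e-02,  0.0000e+00]), 'position': array([ 0.152, -0.606,  0.195]), 'ee_rot': array([-3.116e+00, -3.850e-01,  1.000e-03]), 'force': array([1.085, 0.063, 0.017]), 'ft_torque': array([ 0.021, -0.054, -0.004]), 'gripper_force': np.float64(0.0), 'width': np.float64(0.999)}Traceback (most recent call last):
  File "<stdin>", line 4, in <module>
  File "h.py", line 8, in pts
    return c@np.array(p["rotation"]).T+np.array(p["origin"])
           ~~~~~~~~~~~~~~~~~~~~~~~~~~~^~~~~~~~~~~~~~~~~~~~~~
ValueError: operands could not be broadcast together with shapes (384,512) (3,)
```

```bash
sed -i 's/np.array(p\["rotation"\])/cv2.Rodrigues(np.array(p["rotation"],float))[0]/' h.py
python3 - <<'E'
from h import *
for n in("top","scene"):
    im,d,p=snap(n); print(n,p); np.savez(n,im=im,d=d,P=pts(d,p))
    cv2.imwrite(f"pics/{n}0.png",cv2.resize(im[...,::-1],(800,600)))
E
```

```text
top {'camera_matrix': array([[466.01837443,   0.        , 253.32546872],
       [  0.        , 466.01837443, 192.73870729],
       [  0.        ,   0.        ,   1.        ]]), 'origin': array([-0.02743046, -0.18064355,  1.64447998]), 'rotation': array([ 0.30834317, -0.2592969 , -1.35443606])}
scene {'camera_matrix': array([[356.32408519,   0.        , 255.30326825],
       [  0.        , 356.32408519, 194.93665191],
       [  0.        ,   0.        ,   1.        ]]), 'origin': array([-0.00991848,  0.72319842,  0.67981469]), 'rotation': array([ 0.41060595, -1.20953501, -2.24689137])}
```

View pics/top0.png

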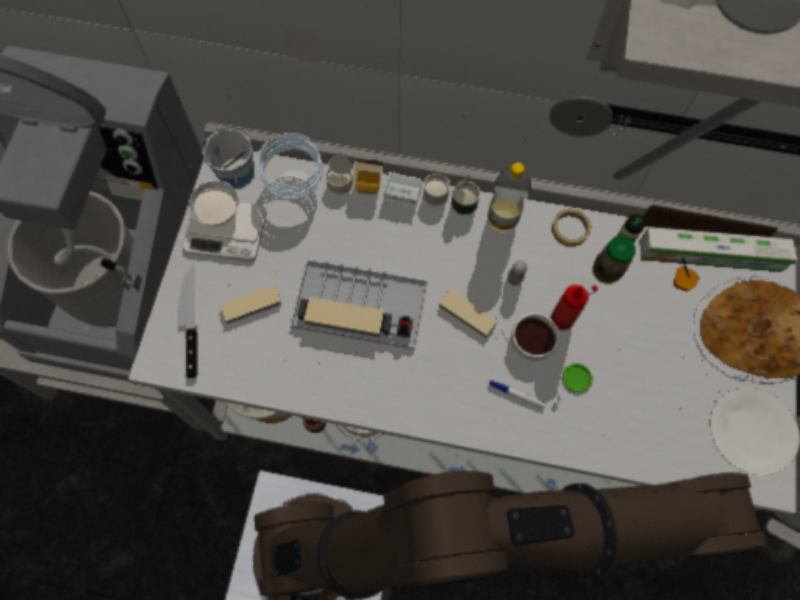

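View pics/scene0.png

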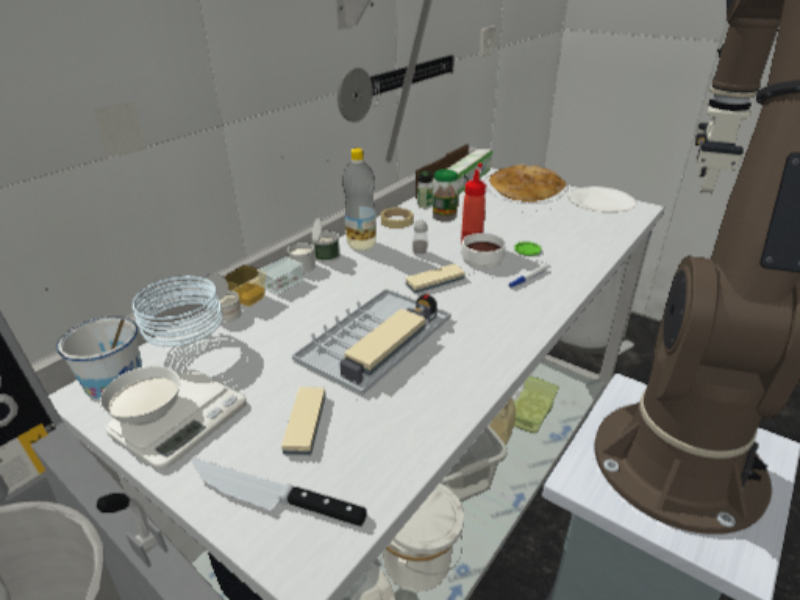

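The top view shows the stand with the clamped stone at about (345,316) of 800x600, and the wheel at (405,325); the two look-alike stones lie at (250,303) and (467,312). Next I measure the stone's top face and the wheel.

```bash
cat > m.py <<'E'
from h import *
def ray(p,uv,z):
    K=np.array(p["camera_matrix"]);R=cv2.Rodrigues(np.array(p["rotation"],float))[0];o=np.array(p["origin"])
    uv=np.atleast_2d(uv).astype(float)
    c=np.c_[(uv[:,0]-K[0,2])/K[0,0],-(uv[:,1]-K[1,2])/K[1,1],-np.ones(len(uv))]@R.T
    return o+c*((z-o[2])/c[:,2])[:,None]
def stone(n="top",near=(222,203)):
    im,d,p=snap(n)
    h=cv2.cvtColor(im,cv2.COLOR_RGB2HSV)
    m=cv2.inRange(h,(12,45,120),(35,255,255))
    k,l,s,c=cv2.connectedComponentsWithStats(m)
    i=1+np.argmin([np.hypot(*(c[j]-near))+(999 if s[j,4]<200 else 0) for j in range(1,k)])
    v,u=np.nonzero(l==i); w=ray(p,np.c_[u,v],.048)
    (cx,cy),(a,b),t=cv2.minAreaRect((w[:,:2]*1000).astype(np.float32))
    z=pts(d,p)[v,u,2]; bx=cv2.boxPoints(((cx,cy),(a,b),t))
    e=bx[1]-bx[0] if np.hypot(*(bx[1]-bx[0]))>np.hypot(*(bx[2]-bx[1])) else bx[2]-bx[1]
    e=e/np.hypot(*e); e=e if e[1]>0 else -e   # stand +y
    return np.r_[w[:,:2].mean(0)*1000],(cx,cy),sorted((a,b)),e,np.median(z),im,d,p
E
python3 - <<'E'
from m import *
mean,c,sz,e,z,im,d,p=stone(); print("stone",mean,c,sz,e,z)
ex=np.array([e[1],-e[0]])
s=np.array(c)-ex*-50-e*20; print("stand",s,"yaw",np.arctan2(ex[1],ex[0]),"wheel",s+ex*-50-e*124)
P=pts(d,p)*1000
q=(P[...,:2]-s)@np.c_[ex,e]
for name,lo in(("high z>49",49),):
    m=(P[...,2]>lo)&(P[...,2]<75)&(abs(q[...,0])<85)&(abs(q[...,1])<150)
    print(name,m.sum(),q[m].mean(0),q[m].min(0),q[m].max(0),P[m][:,2].max())
# tray extents
m=(P[...,2]>9)&(P[...,2]<40)&(abs(q[...,0])<130)&(abs(q[...,1])<180)
print("tray",np.percentile(q[m],[.5,99.5],axis=0))
im2,d2,p2=snap("scene");P=pts(d2,p2)*1000;q=(P[...,:2]-s)@np.c_[ex,e]
m=(P[...,2]>51)&(P[...,2]<75)&(abs(q[...,0])<85)&(abs(q[...,1])<150)
print("scene",m.sum(),q[m].mean(0),q[m].min(0),q[m].max(0),P[m][:,2].max())
v,u=np.nonzero(im[...,0]*0+1); 
cv2.imwrite("pics/topc.png",cv2.resize(im[155:235,180:290,::-1],(770,560),interpolation=cv2.INTER_CUBIC))
E
```

```text
stone [529.12628385  47.9510918 ] (529.4132690429688, 48.026641845703125) [59.25798797607422, 178.0735626220703] [-0.01186815  0.99992955] 0.04791063317250521
stand [579.647111    28.62145871] yaw 0.011868425 wheel [531.12228209 -95.96321297]
high z>49 342 [-50.57475533  -2.88704078] [ -82.46257178 -133.40732832] [-20.74888712 116.89742198] 67.9034149872304
tray [[-120.99344413 -155.58097615]
 [ 109.8806602   154.79418616]]
scene 82 [-50.57237477 -59.42636329] [ -78.99223327 -130.47453573] [-23.33838037 112.76535707] 63.16920143916715
```

View pics/topc.png

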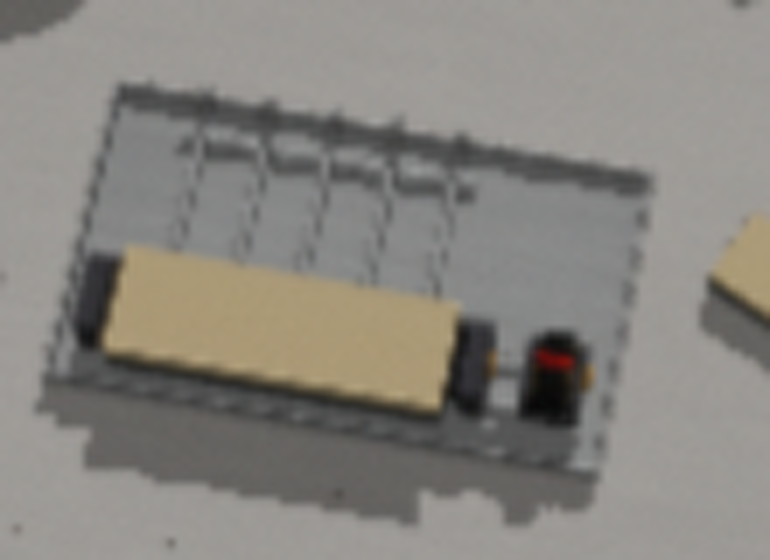

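The crop shows the stone held between two dark jaws, with the wheel at crop (553,380) and its red mark on top at (555,358). The measured stone is 178x59 mm with its top at 48 mm, which matches the sizes given. I'll close the fingers, rise and go above the wheel.

Request:
{"fn": "apply_moves", "kwargs": {
  "commands": [
    [0,0,0,1,-0.235],
    [0,0.4,0.5,0.3,-0.235],
    [0,0.5,0.7,0,0],
    [0,0.5,0.7,0,0],
    [0,0.5,0.7,0,0],
    [0,0.5,0.7,0,0],
    [0,0.5,0.7,0,0],
    [0,0.5,0.7,0,0],
    [0,0.5,0.7,0,0],
    [0,0.5,0.7,0,0],
    [0,0.5,0.7,0,0],
    [0,0.5,0.7,0,0]
  ]
}}

```text
clock: 1.75
position: [0.4768, -0.1549, 0.2741]
ee_rot: [3.141, 0.016, 0.001]
force: [-0.0, -0.6, 0.1]
width: 0.005
gripper_force: 0.0
```

```bash
python3 - <<'E'
from m import *
print({k:np.round(v,4) for k,v in observe().items() if k in("clock","position","ee_rot","force","width")}, arm.grasp_offset)
im,d,p=snap("top");
E
python3 - <<'E'
from m import *
z=np.load("top.npz"); p=imaging.camera_params("top"); im=z["im"]
print("wheel guess",ray(p,[[259,209.3]],.05))
h=cv2.cvtColor(im,cv2.COLOR_RGB2HSV)
r=(im[...,0]>120)&(im[...,1]<70)&(im[...,2]<70);r[:,:240]=0;r[:,275:]=0;r[:190]=0;r[225:]=0
v,u=np.nonzero(r);print("red",ray(p,np.c_[u,v],.059).mean(0),len(u))
k=(h[...,2]<55);k[:,:252]=0;k[:,268:]=0;k[:195]=0;k[225:]=0
v,u=np.nonzero(k|r);w=ray(p,np.c_[u,v],.048);print("wheel",w.mean(0),w.min(0),w.max(0))
E
```

```text
{'clock': np.float64(1.75), 'position': array([ 0.4768, -0.1549,  0.2741]), 'ee_rot': array([3.1412e+00, 1.6400e-02, 6.0000e-04]), 'force': array([-0.0034, -0.5858,  0.0577]), 'width': np.float64(0.0051)} 0.0188
wheel guess [[ 0.52550262 -0.09839517  0.05      ]]
red [nan nan nan] 0
wheel [ 0.52396567 -0.0958502   0.048     ] [ 0.50409502 -0.10957256  0.048     ] [ 0.55151717 -0.08255077  0.048     ]<stdin>:6: RuntimeWarning: Mean of empty slice.
  ret = um.true_divide(
```

Request:
{"fn": "apply_moves", "kwargs": {
  "commands": [
    [0,0.35,0.5,0,0],
    [0,0,0.45,-0.6,0],
    [0,0,0,-0.8,0],
    [0,0,0,-0.8,0],
    [0,0,0,-0.5,0],
    [0,0,0,0,0]
  ]
}}

```text
clock: 2.55
position: [0.4951, -0.0992, 0.1102]
ee_rot: [-3.141, -0.017, 0.007]
force: [0.1, -0.1, 0.5]
width: 0.002
gripper_force: 0.0
```

```bash
cat >> m.py <<'E'
def wrist():
    s=observe(); im,d=imaging.get_image("wrist"); p=imaging.camera_params("wrist")
    T=np.eye(4);T[:3,:3]=cv2.Rodrigues(np.array(s["ee_rot"],float))[0];T[:3,3]=s["position"]
    M=T@np.array(p["tool_from_camera"])
    p=dict(camera_matrix=p["camera_matrix"],rotation=cv2.Rodrigues(M[:3,:3])[0].ravel(),origin=M[:3,3])
    return s,im,d,p
E
python3 - <<'E'
from m import *
s,im,d,p=wrist(); print(np.round(s["position"],4),s["force"],p["origin"])
P=pts(d,p)*1000; np.savez("w1",im=im,P=P)
m=(P[...,2]>50)&(P[...,2]<64)&(abs(P[...,1]+96)<25)&(abs(P[...,0]-530)<40)
print(m.sum(),P[m].mean(0) if m.any() else 0,P[m].min(0),P[m].max(0))
cv2.imwrite("pics/w1.png",im[...,::-1])
E
```

```text
[ 0.4951 -0.0992  0.1102] [ 0.10633539 -0.11704066  0.45185291] [ 0.5641025  -0.09987872  0.29808488]
823 [536.44406401 -95.39787423  55.99838067] [ 518.56310394 -104.85676647   50.02133284] [553.97720273 -86.16044535  60.41244496]
```

View pics/w1.png

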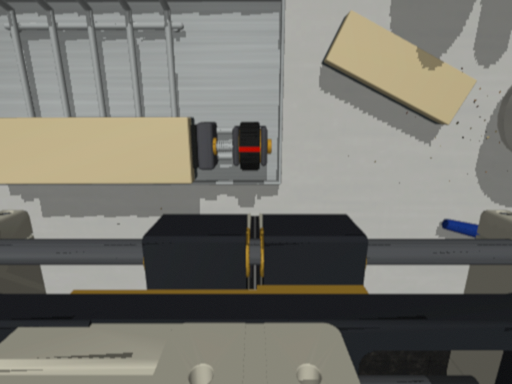

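The wrist view shows the wheel at (250,145) with the red mark across its top at (250,149), and the shut fingers behind it at the bottom. Next I'll touch down on the front part of the rim to find the contact force.

Request:
{"fn": "apply_moves", "kwargs": {
  "commands": [
    [0,0.4,0.06,-0.4,0],
    [0,0,0,-0.35,0],
    [0,0,0,-0.08,0],
    [0,0,0,0,0]
  ]
}}

```text
clock: 3.1
position: [0.5216, -0.0958, 0.0633]
ee_rot: [3.141, 0.017, 0.002]
force: [1.0, 0.2, -0.5]
width: 0.005
gripper_force: 0.0
```

Request:
{"fn": "apply_moves", "kwargs": {
  "commands": [
    [0,0,0,-0.04,0],
    [0,0,0,0,0]
  ]
}}

```text
clock: 3.35
position: [0.5213, -0.0958, 0.0603]
ee_rot: [3.141, 0.017, 0.001]
force: [0.7, 0.0, -0.9]
width: 0.003
gripper_force: 0.0
```

Request:
{"fn": "apply_moves", "kwargs": {
  "commands": [
    [0,0,0,-0.04,0],
    [0,0,0,0,0]
  ]
}}

```text
clock: 3.6
position: [0.5209, -0.0956, 0.0572]
ee_rot: [3.142, 0.017, -0.001]
force: [-0.1, -0.2, -0.3]
width: 0.001
gripper_force: 0.0
```

Request:
{"fn": "apply_moves", "kwargs": {
  "commands": [
    [0,0,0,-0.02,0],
    [0,0,0,0,0]
  ]
}}

```text
clock: 3.85
position: [0.521, -0.0956, 0.056]
ee_rot: [-3.142, -0.017, 0.0]
force: [-0.5, 0.0, -0.4]
width: 0.005
gripper_force: 0.0
```

Request:
{"fn": "apply_moves", "kwargs": {
  "commands": [
    [0,0,0,-0.02,0],
    [0,0,0,0,0]
  ]
}}

```text
clock: 4.1
position: [0.521, -0.0956, 0.0548]
ee_rot: [-3.142, -0.017, 0.0]
force: [0.2, 0.7, 0.3]
width: 0.005
gripper_force: 0.0
```

Request:
{"fn": "apply_moves", "kwargs": {
  "commands": [
    [0,0,0,-0.02,0],
    [0,0,0,0,0]
  ]
}}

```text
clock: 4.35
position: [0.521, -0.0956, 0.0536]
ee_rot: [3.142, 0.017, -0.0]
force: [-0.6, -0.1, -0.4]
width: 0.005
gripper_force: 0.0
```

Request:
{"fn": "apply_moves", "kwargs": {
  "commands": [
    [0,0,0,0.15,0],
    [0,0.2,0,0,0],
    [0,0,0,-0.06,0],
    [0,0,0,0,0]
  ]
}}

```text
clock: 4.85
position: [0.5327, -0.0956, 0.0586]
ee_rot: [-3.141, -0.017, 0.002]
force: [-0.8, -0.7, -1.0]
width: 0.004
gripper_force: 0.0
```

Request:
{"fn": "apply_moves", "kwargs": {
  "commands": [
    [0,0,0,-0.02,0],
    [0,0,0,0,0]
  ]
}}

```text
clock: 5.1
position: [0.5328, -0.0956, 0.0577]
ee_rot: [-3.142, -0.017, 0.001]
force: [-0.2, 0.3, -0.5]
width: 0.003
gripper_force: 0.0
```

Request:
{"fn": "apply_moves", "kwargs": {
  "commands": [
    [0,0,0,-0.02,0],
    [0,0,0,0,0]
  ]
}}

```text
clock: 5.35
position: [0.533, -0.0956, 0.0567]
ee_rot: [3.141, 0.017, -0.0]
force: [1.3, 0.4, 0.3]
width: 0.007
gripper_force: 0.0
```

Request:
{"fn": "apply_moves", "kwargs": {
  "commands": [
    [0,0,0,-0.03,0],
    [0,0,0,0,0]
  ]
}}

```text
clock: 5.6
position: [0.5329, -0.0956, 0.0548]
ee_rot: [3.142, 0.017, -0.0]
force: [0.5, 0.5, -0.3]
width: 0.005
gripper_force: 0.0
```

Run:
```python
from m import *
s,im,d,p=wrist(); print(np.round(s["position"],4),np.round(s["force"],1))
t,td,tp=snap("top"); sc,_,_=snap("scene")
a=cv2.resize(sc[165:225,240:310,::-1],(420,360),interpolation=cv2.INTER_CUBIC)
b=cv2.resize(t[180:240,225:285,::-1],(360,360),interpolation=cv2.INTER_CUBIC)
cv2.imwrite("pics/c2.png",np.hstack([a,b]))
```

```text
[ 0.5329 -0.0956  0.0548] [ 0.5  0.5 -0.3]
```

View pics/c2.png

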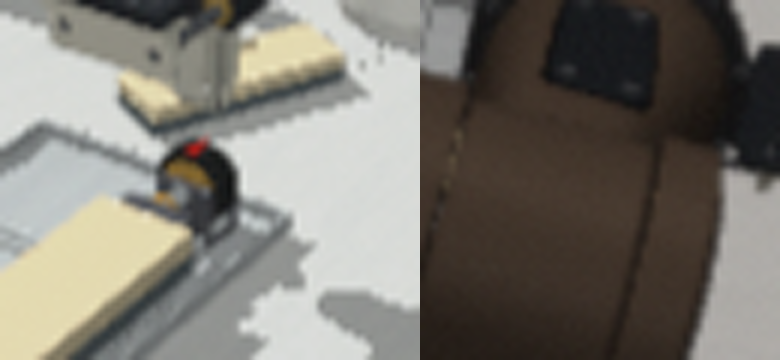

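The scene crop shows the finger's tip at about crop (205,110), apart from the wheel with its red mark at (197,147), so I check the tip's position by depth.

Run:
```python
from m import *
im,d,p=snap("scene"); P=pts(d,p)*1000
for u,v in [(272,176),(273,180),(274,182),(278,180),(273,189),(277,192)]: print(u,v,im[v,u],P[v,u].round(0))
K=p["camera_matrix"];R=cv2.Rodrigues(p["rotation"])[0]
s=observe()["position"]
for q in([*s],[.531,-.096,.059]):
    c=R.T@(np.array(q)-p["origin"]); print(q,K[0,0]*c[0]/-c[2]+K[0,2],-K[1,1]*c[1]/-c[2]+K[1,2])
print(imaging.camera_params("wrist"))
```

```text
272 176 [136 136 126] [527. -78. 118.]
273 180 [134 134 124] [524. -80. 104.]
274 182 [114 113 105] [525. -87.  93.]
278 180 [129 126 112] [ 521. -104.   93.]
273 189 [135  37  32] [532. -93.  61.]
277 192 [26 27 27] [517. -93.  55.]
[np.float64(0.5330768388812818), np.float64(-0.09561877972037043), np.float64(0.054970108605780055)] 273.15156259691395 190.05100945768277
[0.531, -0.096, 0.059] 273.76965338431313 189.15666217374294
{'camera_matrix': array([[278.22317415,   0.        , 254.49936533],
       [  0.        , 278.22317415, 187.99945332],
       [  0.        ,   0.        ,   1.        ]]), 'tool_from_camera': array([[-8.35792343e-04,  9.67558565e-01,  2.52645452e-01,
         6.80838104e-02],
       [ 9.99999503e-01,  6.71426056e-04,  7.36794962e-04,
         1.27172778e-03],
       [ 5.43259538e-04,  2.52645942e-01, -9.67558646e-01,
        -1.88244318e-01],
       [ 0.00000000e+00,  0.00000000e+00,  0.00000000e+00,
         1.00000000e+00]])}
```

The visible fingertip is about 30 mm above the reported TCP. I'll descend in guarded steps and rely on the force and the camera rather than the pose.

Request:
{"fn": "apply_moves", "kwargs": {
  "commands": [
    [0,0,0,-0.05,0],
    [0,0,0,-0.05,0],
    [0,0,0,-0.05,0],
    [0,0,0,0,0]
  ]
}}

```text
clock: 6.3
position: [0.5328, -0.0956, 0.0456]
ee_rot: [-3.142, -0.017, 0.001]
force: [0.2, 0.0, -0.1]
width: 0.006
gripper_force: 0.0
```

Run:
```python
from m import *
im,d,p=snap("scene"); P=pts(d,p)*1000
for u in (270,272,274,276,278,280):
    print(u,[(v,int(im[v,u].mean()),*P[v,u].round(0).astype(int)) for v in range(178,192,2)])
cv2.imwrite("pics/c3.png",cv2.resize(im[150:220,240:310,::-1],(560,560),interpolation=cv2.INTER_CUBIC))
```

```text
270 [(178, 135, np.int64(537), np.int64(-82), np.int64(106)), (180, 136, np.int64(535), np.int64(-80), np.int64(100)), (182, 135, np.int64(535), np.int64(-80), np.int64(93)), (184, 83, np.int64(605), np.int64(-183), np.int64(9)), (186, 93, np.int64(605), np.int64(-183), np.int64(0)), (188, 105, np.int64(546), np.int64(-96), np.int64(58)), (190, 36, np.int64(540), np.int64(-88), np.int64(57))]
272 [(178, 134, np.int64(529), np.int64(-81), np.int64(109)), (180, 133, np.int64(528), np.int64(-81), np.int64(102)), (182, 135, np.int64(527), np.int64(-78), np.int64(97)), (184, 112, np.int64(534), np.int64(-89), np.int64(81)), (186, 130, np.int64(597), np.int64(-184), np.int64(3)), (188, 77, np.int64(539), np.int64(-97), np.int64(60)), (190, 69, np.int64(532), np.int64(-87), np.int64(60))]
274 [(178, 120, np.int64(520), np.int64(-79), np.int64(113)), (180, 109, np.int64(521), np.int64(-80), np.int64(105)), (182, 117, np.int64(521), np.int64(-81), np.int64(97)), (184, 114, np.int64(521), np.int64(-81), np.int64(90)), (186, 140, np.int64(594), np.int64(-192), np.int64(0)), (188, 112, np.int64(
[... 587 characters left out ...]
05), np.int64(93)), (182, 106, np.int64(522), np.int64(-106), np.int64(85)), (184, 126, np.int64(590), np.int64(-212), np.int64(0)), (186, 145, np.int64(-10), np.int64(723), np.int64(680)), (188, 196, np.int64(572), np.int64(-185), np.int64(3)), (190, 198, np.int64(566), np.int64(-176), np.int64(2))]
280 [(178, 189, np.int64(588), np.int64(-222), np.int64(21)), (180, 139, np.int64(586), np.int64(-219), np.int64(15)), (182, 69, np.int64(585), np.int64(-218), np.int64(7)), (184, 131, np.int64(581), np.int64(-212), np.int64(3)), (186, 145, np.int64(575), np.int64(-203), np.int64(1)), (188, 216, np.int64(570), np.int64(-196), np.int64(-2)), (190, 217, np.int64(561), np.int64(-182), np.int64(0))]
```

View pics/c3.png

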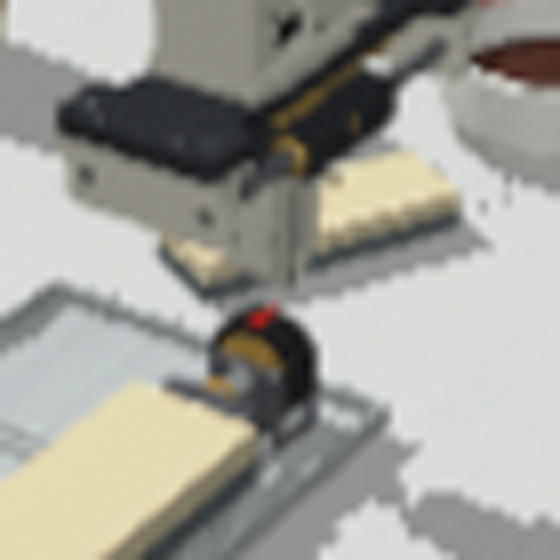

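The crop shows the shut fingers straight above the wheel with the tip at (265,280) and the red mark at (262,318), leaving a gap of about 20 mm. I continue down.

Request:
{"fn": "apply_moves", "kwargs": {
  "commands": [
    [0,0,0,-0.1,0],
    [0,0,0,-0.1,0],
    [0,0,0,-0.05,0],
    [0,0,0,0,0]
  ]
}}

```text
clock: 6.85
position: [0.5328, -0.0956, 0.0306]
ee_rot: [-3.141, -0.017, 0.001]
force: [0.9, 0.8, 0.8]
width: 0.002
gripper_force: 0.0
```

Request:
{"fn": "apply_moves", "kwargs": {
  "commands": [
    [0,0,0,-0.03,0],
    [0,0,0,0,0]
  ]
}}

```text
clock: 7.1
position: [0.5331, -0.0956, 0.0291]
ee_rot: [3.142, 0.017, 0.0]
force: [-0.3, 0.0, 0.3]
width: 0.005
gripper_force: 0.0
```

Request:
{"fn": "apply_moves", "kwargs": {
  "commands": [
    [0,0,0,-0.03,0],
    [0,0,0,0,0]
  ]
}}

```text
clock: 7.35
position: [0.5344, -0.0957, 0.0283]
ee_rot: [3.141, 0.017, 0.004]
force: [1.2, 0.6, 7.7]
width: 0.008
gripper_force: 3.7
```

Contact came at a reported z of 0.0288, which puts the tips 30 mm above the reported TCP. Now a first stroke.

Request:
{"fn": "apply_moves", "kwargs": {
  "commands": [
    [0,0.08,0,-0.01,0],
    [0,0.08,0,0,0],
    [0,0.08,0,0,0]
  ]
}}

```text
clock: 7.72
position: [0.5486, -0.0955, 0.0278]
ee_rot: [3.141, 0.017, 0.003]
force: [-0.1, 0.8, 3.6]
width: 0.001
gripper_force: 2.3
```

Request:
{"fn": "apply_moves", "kwargs": {
  "commands": [
    [0,0.08,0,0,0],
    [0,0.08,0,0,0]
  ]
}}

```text
clock: 7.98
position: [0.5572, -0.0957, 0.0266]
ee_rot: [3.141, 0.017, -0.0]
force: [0.5, -0.3, 0.3]
width: 0.004
gripper_force: 0.0
```

Request:
{"fn": "apply_moves", "kwargs": {
  "commands": [
    [0,0,0,0.3,0],
    [0,-0.5,0,0,0],
    [0,-0.35,0,0,0],
    [0,0,0,0,0]
  ]
}}

```text
clock: 8.48
position: [0.5049, -0.096, 0.0457]
ee_rot: [3.141, 0.016, -0.001]
force: [0.1, -0.0, 0.1]
width: 0.003
gripper_force: 0.0
```

```bash
cat >> m.py <<'E'
X0,Y0,Z0,RW=.532,-.0957,.037,.022
def mark():
    out=[]
    for n in("wrist","scene"):
        if n=="wrist": s,im,d,p=wrist()
        else: im,d,p=snap(n)
        i=im.astype(int); r=(i[...,0]>90)&(i[...,0]>2.2*i[...,1])&(i[...,0]>2.2*i[...,2])
        v,u=np.nonzero(r)
        K=p["camera_matrix"];R=cv2.Rodrigues(p["rotation"])[0];o=p["origin"]
        c=np.c_[(u-K[0,2])/K[0,0],-(v-K[1,2])/K[1,1],-np.ones(len(u))]@R.T
        a=c[:,0]**2+c[:,2]**2; b=c[:,0]*(o[0]-X0)+c[:,2]*(o[2]-Z0); q=(o[0]-X0)**2+(o[2]-Z0)**2-RW**2
        D=b*b-a*q; ok=D>-1e-5
        t=(-b-np.sqrt(np.maximum(D,0)))/a; P=o+c*t[:,None]
        ok&=abs(P[:,1]-Y0)<.014; P=P[ok]
        if len(P)>2:
            m=np.median(P,0); out.append((n,len(P),m.round(4),round(float(np.arctan2(m[0]-X0,m[2]-Z0)),2)))
        else: out.append((n,0))
        if n=="wrist": W=im
    return out,W
E
python3 - <<'E'
from m import *
o,W=mark(); print(observe()["clock"],observe()["position"].round(4),*o,sep="\n"); cv2.imwrite("pics/w2.png",W[:,:,::-1][80:230,120:380])
E
```

```text
8.575
[ 0.5071 -0.0957  0.0456]
('wrist', 176, array([ 0.5512, -0.0953,  0.0478]), 1.06)
('scene', 0)
```

The red mark is now at +1.06 rad, so the wheel turns. Next, a full cycle: down, stroke, lift and return.

Request:
{"fn": "apply_moves", "kwargs": {
  "commands": [
    [0,0.17,0,-0.31,0],
    [0,0.09,0,0,0],
    [0,0.09,0,0,0],
    [0,0.09,0,0,0],
    [0,0.09,0,0,0],
    [0,0.09,0,0,0],
    [0,0.09,0,0,0],
    [0,0.09,0,0,0],
    [0,0.09,0,0,0],
    [0,0,0,0.31,0],
    [0,-0.45,0,0,0],
    [0,-0.44,0,0,0]
  ]
}}

```text
clock: 10.07
position: [0.5058, -0.0956, 0.0447]
ee_rot: [-3.141, -0.017, -0.0]
force: [-0.5, 1.0, -0.4]
width: 0.003
gripper_force: 0.0
```

Run:
```python
from m import *
o,W=mark(); print(observe()["clock"],observe()["position"].round(4),*o,sep="\n"); cv2.imwrite("pics/w3.png",W[:,:,::-1])
z=np.load("w1.npz"); print(z["P"][144:154:2,250].round(0))
```

```text
10.175
[ 0.5032 -0.0959  0.0444]
('wrist', 0)
('scene', 0)
[[539. -96.  59.]
 [538. -96.  58.]
 [536. -96.  59.]
 [534. -96.  59.]
 [532. -96.  59.]]
```

Request:
{"fn": "apply_moves", "kwargs": {
  "commands": [
    [0,0.25,0,-0.3,0],
    [0,0.09,0,0,0],
    [0,0.09,0,0,0],
    [0,0.09,0,0,0]
  ]
}}

```text
clock: 10.68
position: [0.5398, -0.0958, 0.0281]
ee_rot: [3.141, 0.017, 0.005]
force: [-1.6, 0.1, 14.5]
width: 0.003
gripper_force: 7.4
```

Request:
{"fn": "apply_moves", "kwargs": {
  "commands": [
    [0,0.09,0,0,0],
    [0,0.09,0,0,0]
  ]
}}

```text
clock: 10.92
position: [0.55, -0.0957, 0.0275]
ee_rot: [3.141, 0.017, 0.003]
force: [0.1, -0.9, 3.0]
width: 0.006
gripper_force: 1.6
```

Request:
{"fn": "apply_moves", "kwargs": {
  "commands": [
    [0,0.09,0,0,0],
    [0,0.09,0,0,0],
    [0,0,0,0.3,0],
    [0,-0.4,0,0,0],
    [0,-0.4,0,0,0]
  ]
}}

```text
clock: 11.55
position: [0.5107, -0.0956, 0.0459]
ee_rot: [3.141, 0.017, 0.002]
force: [-0.3, -0.3, 0.3]
width: 0.005
gripper_force: 0.0
```

```bash
sed -i 's/X0,Y0,Z0,RW=.532/X0,Y0,Z0,RW=.535/' m.py
cat > k.py <<'E'
from m import *
o,W=mark(); print(observe()["clock"],observe()["position"].round(4),*o,sep="\n"); cv2.imwrite("pics/wl.png",W[:,:,::-1])
E
python3 k.py
```

```text
11.65
[ 0.5084 -0.0959  0.0456]
('wrist', 0)
('scene', 0)
```

Request:
{"fn": "apply_moves", "kwargs": {
  "commands": [
    [0,0.16,0,-0.31,0],
    [0,0.09,0,0,0],
    [0,0.09,0,0,0],
    [0,0.09,0,0,0],
    [0,0.09,0,0,0],
    [0,0.09,0,0,0],
    [0,0.09,0,0,0],
    [0,0.09,0,0,0],
    [0,0,0,0.31,0],
    [0,-0.4,0,0,0],
    [0,-0.39,0,0,0]
  ]
}}

```text
clock: 13.02
position: [0.5107, -0.0956, 0.0448]
ee_rot: [-3.141, -0.017, -0.0]
force: [-0.1, -0.4, -0.3]
width: 0.006
gripper_force: 0.0
```

```bash
python3 k.py
```

```text
13.125
[ 0.5085 -0.0958  0.0445]
('wrist', 7, array([ 0.5162, -0.1032,  0.0484]), -1.03)
('scene', 0)
```

Request:
{"fn": "apply_moves", "kwargs": {
  "commands": [
    [0,0.16,0,-0.31,0],
    [0,0.09,0,0,0],
    [0,0.09,0,0,0],
    [0,0.09,0,0,0],
    [0,0.09,0,0,0],
    [0,0.09,0,0,0],
    [0,0.09,0,0,0],
    [0,0.09,0,0,0],
    [0,0,0,0.31,0],
    [0,-0.4,0,0,0],
    [0,-0.39,0,0,0]
  ]
}}

```text
clock: 14.5
position: [0.5107, -0.0956, 0.0446]
ee_rot: [-3.141, -0.017, -0.0]
force: [-0.2, 0.1, 0.1]
width: 0.002
gripper_force: 0.0
```

```bash
python3 k.py
```

```text
14.6
[ 0.5085 -0.0959  0.0443]
('wrist', 228, array([ 0.5421, -0.0954,  0.0578]), 0.33)
('scene', 3, array([ 0.5392, -0.0914,  0.0586]), 0.19)
```

The mark is back at +0.3 rad, i.e. about 6.6 rad in all, or 1.4 rad per stroke. Five more strokes should reach about 13.6 rad.

Request:
{"fn": "apply_moves", "kwargs": {
  "commands": [
    [0,0.16,0,-0.3,0],
    [0,0.09,0,0,0],
    [0,0.09,0,0,0],
    [0,0.09,0,0,0],
    [0,0.09,0,0,0],
    [0,0.09,0,0,0],
    [0,0.09,0,0,0],
    [0,0.09,0,0,0],
    [0,0,0,0.3,0],
    [0,-0.4,0,0,0],
    [0,-0.39,0,0,0]
  ]
}}

```text
clock: 15.98
position: [0.5108, -0.0956, 0.0459]
ee_rot: [3.141, 0.017, 0.002]
force: [-0.1, -0.0, -0.7]
width: 0.004
gripper_force: 0.0
```

```bash
python3 k.py
```

```text
16.075
[ 0.5086 -0.096   0.0456]
('wrist', 3, array([ 0.5569, -0.1029,  0.0392]), 1.47)
('scene', 0)
```

Request:
{"fn": "apply_moves", "kwargs": {
  "commands": [
    [0,0.16,0,-0.29,0],
    [0,0.09,0,0,0],
    [0,0.09,0,0,0],
    [0,0.09,0,0,0],
    [0,0.09,0,0,0],
    [0,0.09,0,0,0],
    [0,0.09,0,0,0],
    [0,0.09,0,0,0],
    [0,0,0,0.3,0],
    [0,-0.4,0,0,0],
    [0,-0.39,0,0,0]
  ]
}}

```text
clock: 17.45
position: [0.5108, -0.0956, 0.0465]
ee_rot: [3.141, 0.017, 0.002]
force: [0.2, -0.5, 0.7]
width: 0.005
gripper_force: 0.0
```

Request:
{"fn": "apply_moves", "kwargs": {
  "commands": [
    [0,0.16,0,-0.3,0],
    [0,0.09,0,0,0],
    [0,0.09,0,0,0],
    [0,0.09,0,0,0],
    [0,0.09,0,0,0],
    [0,0.09,0,0,0],
    [0,0.09,0,0,0],
    [0,0.09,0,0,0],
    [0,0,0,0.3,0],
    [0,-0.4,0,0,0],
    [0,-0.39,0,0,0]
  ]
}}

```text
clock: 18.82
position: [0.5107, -0.0956, 0.0466]
ee_rot: [3.141, 0.017, 0.002]
force: [-0.2, 0.1, -0.0]
width: 0.004
gripper_force: 0.0
```

```bash
python3 k.py
```

```text
18.925
[ 0.5086 -0.0959  0.0462]
('wrist', 0)
('scene', 0)
```

Request:
{"fn": "apply_moves", "kwargs": {
  "commands": [
    [0,0.16,0,-0.3,0],
    [0,0.09,0,0,0],
    [0,0.09,0,0,0],
    [0,0.09,0,0,0],
    [0,0.09,0,0,0],
    [0,0.09,0,0,0],
    [0,0.09,0,0,0],
    [0,0.09,0,0,0],
    [0,0,0,0.3,0],
    [0,-0.4,0,0,0],
    [0,-0.39,0,0,0]
  ]
}}

```text
clock: 20.3
position: [0.5108, -0.0956, 0.0466]
ee_rot: [3.141, 0.017, 0.002]
force: [-0.0, 0.2, -1.2]
width: 0.003
gripper_force: 0.0
```

```bash
python3 k.py
```

```text
20.4
[ 0.5086 -0.0959  0.0463]
('wrist', 83, array([ 0.5201, -0.0949,  0.0532]), -0.74)
('scene', 5, array([ 0.5199, -0.0934,  0.053 ]), -0.75)
```

The total is now about 11.8 rad. One more stroke for margin.

Request:
{"fn": "apply_moves", "kwargs": {
  "commands": [
    [0,0.16,0,-0.31,0],
    [0,0.09,0,0,0],
    [0,0.09,0,0,0],
    [0,0.09,0,0,0],
    [0,0.09,0,0,0],
    [0,0.09,0,0,0],
    [0,0.09,0,0,0],
    [0,0.09,0,0,0],
    [0,0,0,0.35,0],
    [0,-0.4,0,0,0],
    [0,-0.39,0,0,0]
  ]
}}

```text
clock: 21.78
position: [0.5108, -0.0955, 0.0479]
ee_rot: [-3.142, -0.017, -0.001]
force: [-0.0, -0.4, -0.3]
width: 0.004
gripper_force: 0.0
```

Run:
```python
from m import *
o,W=mark(); print(observe()["clock"],observe()["position"].round(4),*o,sep="\n")
s=snap("scene")[0]
cv2.imwrite("pics/chk.png",np.hstack([cv2.resize(W[90:210,0:300,::-1],(400,160)),cv2.resize(s[165:255,190:310,::-1],(400,300))[:160*0+300][70:230]]))
```

```text
21.875
[ 0.5085 -0.0959  0.0476]
('wrist', 216, array([ 0.546 , -0.0947,  0.0561]), 0.52)
('scene', 0)
```

View pics/chk.png

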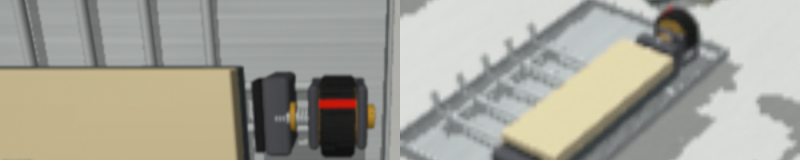

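The wheel stands at about 13.1 rad (2.08 turns), and the wrist crop shows the jaw clear of the stone's end by a gap at crop x 243-253. Next I move in front of the stone's middle.

Request:
{"fn": "apply_moves", "kwargs": {
  "commands": [
    [0,-0.35,0,0.1,0],
    [0,-0.33,0.6,0,0],
    [0,0,0.6,0,0],
    [0,0,0.6,0,0],
    [0,0,0.6,0,0],
    [0,0,0,0,0],
    [0,0,0,0,0]
  ]
}}

```text
clock: 22.8
position: [0.4709, 0.0482, 0.0537]
ee_rot: [3.141, 0.017, 0.0]
force: [0.3, 0.1, -0.6]
width: 0.001
gripper_force: 0.0
```

Request:
{"fn": "apply_moves", "kwargs": {
  "commands": [
    [0,0,0,-0.3,0],
    [0,0,0,-0.3,0],
    [0,0,0,-0.2,0],
    [0,0,0,0,0]
  ]
}}

```text
clock: 23.3
position: [0.4697, 0.0476, 0.0051]
ee_rot: [3.141, 0.015, -0.002]
force: [-1.5, 0.5, -0.0]
width: 0.002
gripper_force: 0.0
```

Request:
{"fn": "apply_moves", "kwargs": {
  "commands": [
    [0,0.1,0,0,0],
    [0,0.1,0,0,0],
    [0,0.1,0,0,0],
    [0,0.1,0,0,0],
    [0,0.1,0,0,0]
  ]
}}

```text
clock: 23.92
position: [0.498, 0.0481, 0.0055]
ee_rot: [3.141, 0.017, -0.006]
force: [-7.1, 0.1, 5.1]
width: 0.003
gripper_force: 3.7
```

Request:
{"fn": "apply_moves", "kwargs": {
  "commands": [
    [0,0.1,0,0,0],
    [0,0.1,0,0,0],
    [0,0.1,0,0,0],
    [0,0.1,0,0,0]
  ]
}}

```text
clock: 24.42
position: [0.5219, 0.0481, 0.0055]
ee_rot: [3.141, 0.017, -0.007]
force: [-7.3, -0.9, 6.1]
width: 0.006
gripper_force: 3.9
```

Run:
```python
from m import *
s=snap("scene")[0]; o=observe(); print(o["clock"],o["position"],o["force"])
cv2.imwrite("pics/push.png",cv2.resize(s[130:280,150:330,::-1],(720,600)))
```

```text
24.475 [0.52319152 0.04819839 0.0055456 ] [-1.86882904  0.25189102 -1.66797823]
```

View pics/push.png

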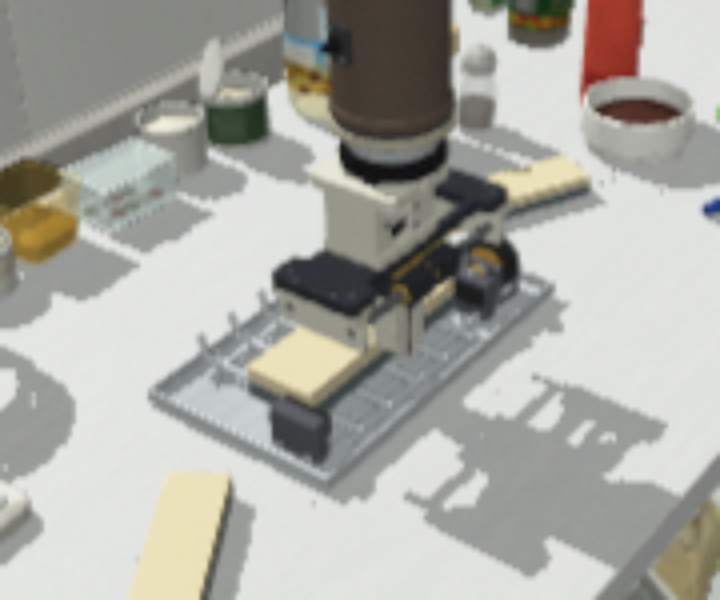

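The scene shows the stone sliding back squarely, with its left end at (310,365) moving past the fixed jaw at (300,430). I carry on pushing, then retreat and look.

Request:
{"fn": "apply_moves", "kwargs": {
  "commands": [
    [0,0.1,0,0,0],
    [0,0.1,0,0,0],
    [0,0.1,0,0,0],
    [0,0.1,0,0,0],
    [0,0.1,0,0,0],
    [0,0,0,0,0],
    [0,-0.3,0,0,0],
    [0,-0.3,0,0,0],
    [0,0,0,0.9,0],
    [0,-0.8,-0.3,0.5,0],
    [0,-0.8,-0.3,0.5,0],
    [0,0,0,0,0]
  ]
}}

```text
clock: 25.98
position: [0.4207, 0.0109, 0.1218]
ee_rot: [3.14, 0.014, 0.005]
force: [1.9, 0.5, 0.1]
width: 0.003
gripper_force: 0.0
```

Run:
```python
from m import *
s,im,d,p=wrist(); print(s["clock"],s["position"])
i=cv2.cvtColor(im,cv2.COLOR_RGB2HSV); m=cv2.inRange(i,(12,45,120),(35,255,255))
k,l,st,c=cv2.connectedComponentsWithStats(m)
for j in range(1,k):
    if st[j,4]>500:
        v,u=np.nonzero(l==j); w=ray(p,np.c_[u,v],.048)[:,:2]*1000
        r=cv2.minAreaRect(w.astype(np.float32)); rel=np.array(r[0])-(579.6,28.6)
        print("stand-frame",rel.round(1),r,pts(d,p)[v,u,2].mean())
t=snap("top")[0]
cv2.imwrite("pics/fin.png",np.hstack([cv2.resize(im[:,:,::-1],(400,300)),cv2.resize(t[140:245,170:310,::-1],(400,300))]))
```

```text
25.975 [0.42073568 0.01089029 0.12180785]
stand-frame [-6.5 19.5] ((573.1427612304688, 48.05611801147461), (16.325767517089844, 178.40679931640625), 0.484360933303833) 0.04857315816671034
stand-frame [-38.3 195.2] ((541.2748413085938, 223.83226013183594), (40.763153076171875, 59.226409912109375), 33.37569808959961) 0.021985725284401264
stand-frame [-271.2   17.8] ((308.375, 46.387298583984375), (7.34264612197876, 315.5068054199219), 0.4220423996448517) 0.24433018601887824
```

View pics/fin.png

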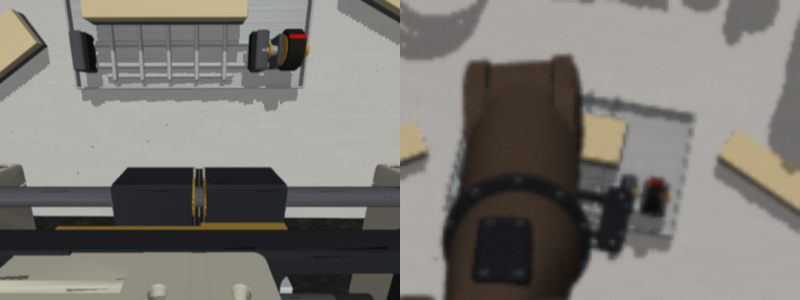

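The wrist view shows the stone square on the drying half, its near edge at (165,20), behind both jaws at (83,50) and (262,50). Its middle is about 12-15 mm behind the stand's middle, its yaw is within 1°, and the arm is clear. I'm handing in.

```bash
python3 -c "
from cell import arm; print(arm.sign_off())"
```

```text
the job is handed in; nothing more can be done
None
```

I loosened the thumbwheel by about 2.1 turns, then pushed the stone straight back. Its middle now lies about 12–15 mm behind the stand's middle, clear of both jaws, and I handed the job in at about 26 s; no verdict came back.

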